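Lean the washed chopping board against the splash wall

TASK

Take the larger of the two wooden chopping boards out of the wire rack and lean it against the front of the low pale splash wall to dry, near the middle of the wall and square to it. It should stand with its long lower edge on the worktop, a little out from the wall, and tip back about 15 degrees so that it rests on the wall's top edge. Leave the small board standing in the rack.

Things in the scene. Friction and masses are not known exactly. Their poses are not given: they have to be found in the camera images.
- large_board: The larger wooden chopping board, loose, about 0.28 kg: a flat panel 12 mm thick (its x), 200 mm wide (its y), 180 mm tall (its z), standing upright on a long edge in one of the rack's two slots. Origin: centre of its lower edge face; z points up through the board, x is normal to its faces. When it leans with its back edge on the worktop, z is tipped towards the wall.
- small_board: The smaller wooden chopping board, loose, of the same make: 12 mm thick (its x), 140 mm wide (its y), 120 mm tall (its z), upright in the other slot. Origin: centre of its lower edge face. It must stay there.
- board_rack: Fixed steel wire rack. Base plate 130 mm (x) by 150 mm (y), 10 mm thick; the boards stand on it, 10 mm above the worktop. Two slots along its y at x = -35 and +35 mm, each 16 mm wide between wire hoops 120 mm long whose tops are 50 mm above the worktop. Either slot may hold either board. Origin: centre of its underside, on the worktop; z up.
- splash_wall: Fixed low pale splash wall standing on the worktop: 320 mm long (its y), 100 mm high (its z), 18 mm thick, with small steel feet behind. Origin: middle of the lower edge of its plain front face, which looks towards the robot; x points from the front face back into the wall, z up.
Things that resemble listed ones, but are neither listed nor needed, are in the scene too. Leave any purple or yellow look-alike of the small_board alone.

How it is judged:
At the end, for the whole second after the job is handed in: Large board at rest on the worktop, touching the wall's front: tipped back 6 to 26 deg, lower edge 10 to 65 mm out, centre within 50 mm of the wall's middle, length within 12 deg of the wall's. Small board within 20 mm of its start and 15 deg of upright (angle between large_board's own z axis and vertical between 0.105 and 0.454 rad and height (world z) of large_board below 0.008 m and x of large_board in the frame of splash_wall between -0.065 and -0.01 m and y of large_board in the frame of splash_wall between -0.05 and 0.05 m and angle between the y axis of large_board and the y axis of splash_wall, either way round below 0.21 rad and contact force between large_board and splash_wall above 0.03 N and linear speed of large_board below 0.02 m/s and distance of small_board from where it was at the start of the episode below 0.02 m and angle between small_board's own z axis and vertical below 0.26 rad).
It fails at once if the small board is pulled out of its slot or displaced by more than 30 mm (distance of small_board from where it was at the start of the episode above 0.03 m).
It also fails if it takes over 40 s, if anything falls off the work surface, if the arm or the gripper's body presses on something with over 40 N, if the wrist force passes 120 N, or if a joint passes its speed limit or range.

ROBOT

A 6-joint arm with a two-finger parallel gripper is mounted at the origin on the work surface; the furniture and walls round the work are solid. World frame = base frame: x ahead of the robot, y to its left, z up, the work surface at z = 0. Lengths are in m, angles in rad, forces in N, time in s.
With the tool pointing down it reaches from about 0.275 to 0.85 m from the base axis. Payload 19 kg.
Tool frame: the origin (TCP) lies midway between the tips of the shut fingers; the grasp point (between the pads) lies pinch_z behind it (pinch_z is the distance from the TCP to the grasp point, in m); x points along the fingers, y is the direction in which the jaws open and shut, and the axes are right-handed (so a half turn about x gives the same grasp; the last joint's range is limited). The gripper opens to 85 mm and grips with 20 to 120 N. Pads are 22 mm wide; open, the fingers measure 114 mm over their backs; the gripper's body (76 mm by 85 mm) begins 54 mm behind the grasp point. The pads swing forward as they close: fully open they stand 13 mm farther back than shut.
Start: joints at [1.079, 0.15, 1.437, -0, 1.554, -0.134], TCP at [0.201, 0.539, 0.231] pointing down, gripper open.
Joint ranges: [-2.8, 2.8], [-0.68, 2.1], [0.12, 2.68], [-1.39, 4.53], [0.16, 2.79], [-2.81, 2.81]. Speed limits (rad/s): [1.89, 1.89, 2.22, 3.01, 3.01, 3.01].

INTERFACE

Orientations are given as a unit quaternion [x, y, z, w].
In Python, from cell import sense, read_camera, get_calibration, finish_job, masks_of, pinch_z gives the robot as it stands.
- The arm moves only by the tool carry_out, never from a script. Its argument "commands" is a list of rows, each a list of 3 entries, a list of its own where there are three numbers: the shift along the tool's x, y, z in m, then the turn, a rotation vector about the tool's x, y, z in degrees, then the opening, from -1 (shut) to 1 (fully open), so that 0 is half open. A call has 1 to 12 rows; each row shifts and turns the commanded pose from where the row before left it, along the tool's axes as they then stand; what a row does not reach is not made up. A row lasts 1/8 s, in which the tool goes at most 62.5 mm and 10.7 degrees, less where a joint would pass 70% of its speed; a pose out of reach is approached as far as the arm can. A call is refused whole if a number of a shift passes 0.0625 or a number of a turn 10.7, either way. A call with a gripper value outside its range is refused whole. The fingers move at their own pace and stop on an object; the grip force is fixed at half the most. Time passes only in rows, so rows that do not move let the fingers close. It gives the time, the measured TCP pose, the force and the opening at its end, in the units of the state.
- sense(): the state, without advancing time (a new reading comes with each control period).
- read_camera(name): name is "scene" or "top" or "wrist"; returns (picture, depth): 384x512x3 uint8, blue, green, red; 384x512 float32, m along the optical axis (not along the pixel's ray), 0 where there is no reading.
- get_calibration(name): a dict with "fx", "fy", "cx", "cy" (pixels), "k1" (the pictures are not rectified: a ray, as slopes to the right and down, at radius r is drawn at 1 + k1 r^2 times it, then the intrinsics apply), "R" (3x3) and "t" (3): a world point X has camera coordinates R X + t; the wrist camera has in their place "tool_from_camera" (4x4, takes a point from camera to tool coordinates, whose origin is the TCP and whose axes are the tool frame's). Camera axes: x right, y down, z forward; pixel columns grow to the right and rows downward; lengths in m; the calibration is good to about 2 mm. A picture is of the moment at which its call begins: read the wrist's pose just before it. get_calibration takes no time and is no camera call.
- finish_job(): hands the job in, once; it reports no verdict.
Trained networks look in the newest picture that a camera, given by its name, has taken for a name from the list of things; names that differ only in an ending like _2 or _b are one class to them, and where a whole thing is asked for, a point or a joint stands for the part that bears it (a point fixed in the world has none). Each returns a list of dicts, best first, with "confidence" (0 to 1); they miss things now and then, are a little off and sometimes report something else, mostly with a low value. They report only what shows in the picture. A call takes as long as a camera call. They do not tell look-alikes from the thing itself.
- masks_of(thing, camera): "pixels" (384x512 bool, what is visible of it) and "at" ([column, row] in pixels, amid what is visible of it).
The state is a dict: "t": time; "joint_positions": joint angles; "qvel": joint speeds; "effort": joint torques, N m; "position": TCP position; "ee_rot": TCP orientation; "ft_force": force on the tool from outside, world axes, zero at the start; "ft_torque": the same for the moment, N m; "gripper_width": finger opening in m.
Only numpy, scipy, OpenCV 4.12 (cv2) and the standard library are available. Lean on these libraries where they do the work, as an engineer would, in place of code of your own. Each camera call takes 0.05 s, during which the arm holds its last target. There are 200 camera calls.

## Working session

There is one attempt and no reset: what is moved stays moved. The work goes in short steps, Python scripts to look and compute and a tool call to move; the robot and the scene stay as the last step left them, time stands still between calls to the robot, and variables do not carry over. Pictures are saved under pics/ and viewed, about 8 in all and at most 12, crops included, and the job is handed in when it is done.

Besides the shell and the picture viewer there is one more tool, called as name([rows], argument=value, ...), one row to a line, values as JSON. carry_out: Moves the arm, as the interface text tells. Its arguments: {"type":"object","properties":{"commands":{"type":"array","items":{"type":"array"}}},"required":["commands"]}

```bash
mkdir -p pics; ls; cat > h.py <<'E'
import numpy as np, cv2
from cell import *
from scipy.spatial.transform import Rotation as Ro
def cloud(name, depth, st=None):
    c=get_calibration(name)
    v,u=np.mgrid[0:384,0:512].astype(float)
    K=np.array([[c['fx'],0,c['cx']],[0,c['fy'],c['cy']],[0,0,1.]])
    p=cv2.undistortPoints(np.stack([u.ravel(),v.ravel()],1)[:,None],K,np.array([c['k1'],0,0,0,0.]))[:,0]
    d=depth.ravel(); X=np.c_[p*d[:,None],d]
    if 'R' in c: X=(X-np.array(c['t']))@np.array(c['R'])
    else:
        T=np.array(c['tool_from_camera']); X=X@T[:3,:3].T+T[:3,3]
        X=X@Ro.from_quat(st['ee_rot']).as_matrix().T+np.array(st['position'])
    X[d==0]=np.nan
    return X.reshape(384,512,3)
E
python3 - <<'E'
from h import *
print(sense(),pinch_z)
ims=[]
for n in ['scene','top']:
    im,d=read_camera(n); X=cloud(n,d); np.save(n+'.npy',X); cv2.imwrite(n+'.png',im)
    for th in ['large_board','small_board','board_rack','splash_wall']:
        for m in masks_of(th,n):
            P=X[m['pixels']]; P=P[~np.isnan(P[:,0])]
            print(n,th,round(m['confidence'],2),m['at'],m['pixels'].sum(), np.percentile(P,[3,50,97],axis=0).round(3).tolist() if len(P) else 0)
    cv2.imwrite(f'pics/{n}0.png',cv2.resize(im,(800,600)))
E
```

```text
pics
{'t': 0.0, 'joint_positions': array([ 1.07901352e+00,  1.50982746e-01,  1.43801194e+00, -1.34800489e-05,
        1.55378008e+00, -1.33997863e-01]), 'qvel': array([ 0.00069789,  0.00170459, -0.00070213, -0.00088899, -0.00075142,
        0.00050841]), 'effort': array([-1.53537891e-03, -7.13065267e+01, -5.70845068e+01, -4.13723319e-04,
        9.18521691e-03,  4.67451127e-05]), 'position': array([0.20127479, 0.53837113, 0.23068681]), 'ee_rot': array([ 0.12542324,  0.69594633, -0.12622147,  0.69569811]), 'ft_force': array([ 0.21975121, -0.23634096,  0.29282534]), 'ft_torque': array([-0.01497702, -0.02024442,  0.0018402 ]), 'gripper_width': 0.08546418756974827} 0.0187
scene large_board 0.62 [337.7, 220.9] 7210 [[0.469, -0.321, 0.019], [0.474, -0.239, 0.116], [0.483, -0.131, 0.19]]
scene small_board 0.97 [382.4, 234.9] 426 [[0.543, -0.285, 0.013], [0.547, -0.282, 0.083], [0.557, -0.196, 0.132]]
scene small_board 0.84 [215.3, 193.0] 3268 [[0.316, -0.041, 0.006], [0.365, 0.002, 0.068], [0.413, 0.045, 0.12]]
scene small_board 0.67 [258.1, 260.1] 1419 [[0.298, -0.269, 0.001], [0.317, -0.2
[... 226 characters left out ...]
215, 0.164], [0.486, -0.124, 0.192]]
top small_board 0.94 [249.3, 232.7] 439 [[0.315, -0.038, -0.001], [0.367, 0.004, 0.12], [0.417, 0.051, 0.122]]
top small_board 0.66 [348.4, 244.6] 456 [[0.303, -0.262, 0.033], [0.331, -0.2, 0.119], [0.359, -0.141, 0.122]]
top small_board 0.6 [346.7, 145.1] 826 [[0.542, -0.278, 0.039], [0.545, -0.211, 0.113], [0.555, -0.146, 0.132]]
top board_rack 0.73 [338.7, 165.1] 1485 [[0.452, -0.287, 0.007], [0.518, -0.213, 0.011], [0.558, -0.146, 0.051]]
top board_rack 0.64 [166.4, 124.0] 2769 [[0.596, 0.06, 0.003], [0.624, 0.204, 0.076], [0.69, 0.352, 0.102]]
top splash_wall 0.68 [171.4, 122.8] 2744 [[0.596, 0.058, 0.004], [0.625, 0.2, 0.076], [0.691, 0.349, 0.102]]
```

View pics/scene0.png

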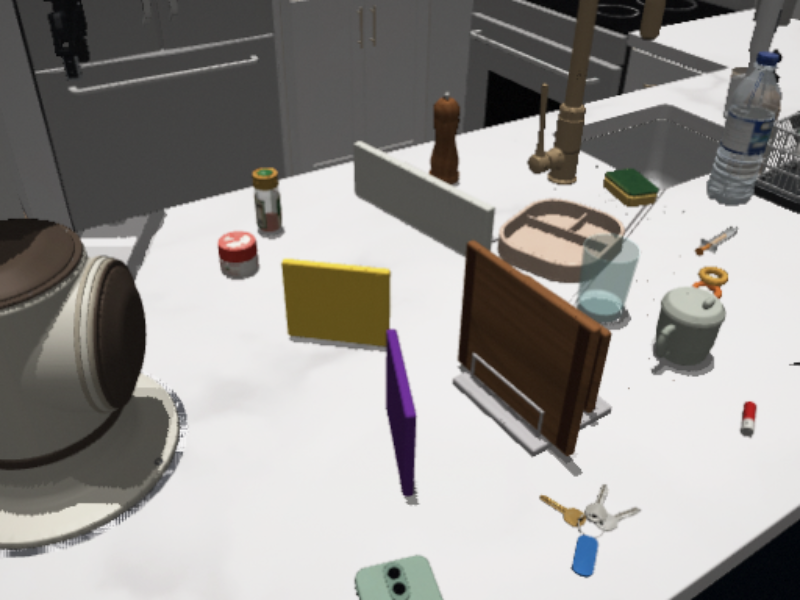

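View pics/top0.png

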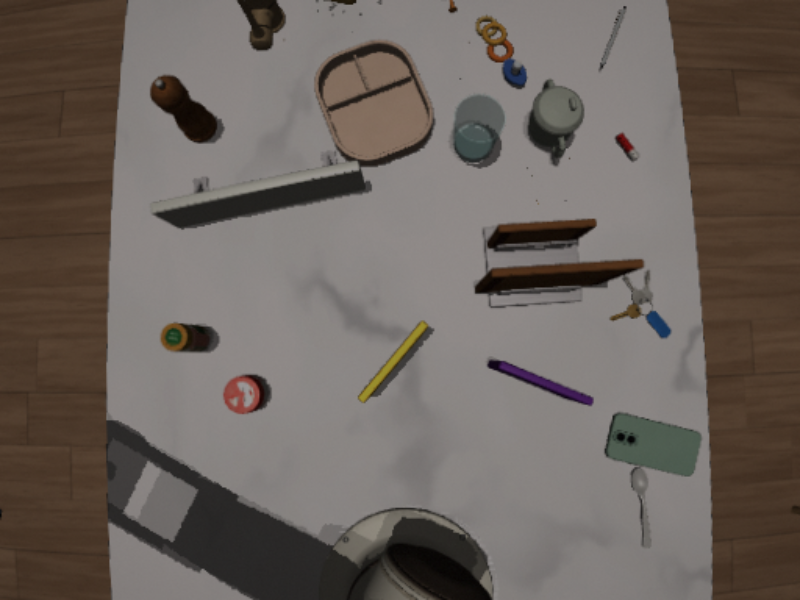

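The scene shows the brown large board in the rack's front slot (scene 337,221) and the brown small board behind it. The yellow and purple look-alikes stand on the worktop. The wall is at top (171,123). Next I fit the poses.

```bash
cat >> h.py <<'E'
def line(P):
    vx,vy,x,y=cv2.fitLine(P.astype(np.float32),cv2.DIST_HUBER,0,.002,.001).ravel()
    if vy<0: vx,vy=-vx,-vy
    t=(P-[x,y])@[vx,vy]; n=np.array([vy,-vx]); r=(P-[x,y])@n
    lo,hi=np.percentile(t,[.5,99.5]); m=(lo+hi)/2
    return dict(ends=[(np.array([x,y])+k*np.array([vx,vy])).round(4).tolist() for k in (lo,hi)],mid=(np.array([x,y])+m*np.array([vx,vy])).round(4).tolist(),L=round(hi-lo,4),ang=round(np.degrees(np.arctan2(-vx,vy)),2),across=np.percentile(r,[2,98]).round(4).tolist())
E
python3 - <<'E'
from h import *
for n in ['scene','top']:
    X=np.load(n+'.npy').reshape(-1,3); x,y,z=X.T
    def sel(a,b,c,d,e,f): return X[(x>a)&(x<b)&(y>c)&(y<d)&(z>e)&(z<f)]
    for nm,bx in dict(large_top=(.44,.52,-.36,-.09,.183,.2),small_top=(.52,.6,-.32,-.11,.123,.14),wall_top=(.56,.72,.03,.4,.0955,.106),wall_front=(.56,.72,.03,.4,.03,.09)).items():
        P=sel(*bx)
        if len(P)>20: print(n,nm,len(P),np.median(P[:,2]).round(4),line(P[:,:2]))
E
```

```text
scene large_top 761 0.1894 {'ends': [[0.4799, -0.3221], [0.4703, -0.1259]], 'mid': [0.4751, -0.224], 'L': np.float64(0.1965), 'ang': np.float32(2.79), 'across': [-0.0038, 0.0082]}
scene small_top 117 0.1302 {'ends': [[0.5521, -0.2842], [0.5498, -0.1459]], 'mid': [0.551, -0.215], 'L': np.float64(0.1383), 'ang': np.float32(0.95), 'across': [-0.0078, 0.0032]}
scene wall_top 488 0.0996 {'ends': [[0.6483, 0.0503], [0.6004, 0.3585]], 'mid': [0.6244, 0.2044], 'L': np.float64(0.3119), 'ang': np.float32(8.84), 'across': [-0.0069, 0.0121]}
scene wall_front 1881 0.06 {'ends': [[0.6474, 0.0375], [0.5951, 0.3593]], 'mid': [0.6212, 0.1984], 'L': np.float64(0.326), 'ang': np.float32(9.22), 'across': [-0.0032, 0.0425]}
top large_top 601 0.1899 {'ends': [[0.4825, -0.3201], [0.4764, -0.1238]], 'mid': [0.4795, -0.222], 'L': np.float64(0.1964), 'ang': np.float32(1.78), 'across': [-0.0059, 0.0062]}
top small_top 360 0.1297 {'ends': [[0.5506, -0.2832], [0.5462, -0.1463]], 'mid': [0.5484, -0.2148], 'L': np.float64(0.137), 'ang': np.float32(1.85), 'across': [-0.0056, 0.0065]}
top wall_top 1042 0.0999 {'ends': [[0.653, 0.0519], [0.6008, 0.3606]], 'mid': [0.6269, 0.2062], 'L': np.float64(0.3131), 'ang': np.float32(9.61), 'across': [-0.0084, 0.0094]}
top wall_front 1135 0.0587 {'ends': [[0.648, 0.0292], [0.5938, 0.3597]], 'mid': [0.6209, 0.1945], 'L': np.float64(0.3349), 'ang': np.float32(9.3), 'across': [-0.0014, 0.0628]}
```

```bash
cat >> h.py <<'E'
def go(tp,TR,s=None):
    s=s or sense(); R=Ro.from_quat(s['ee_rot']); p=np.array(s['position'])
    rv=(R.inv()*TR).as_rotvec(degrees=True)
    print('t',round(s['t'],2),'p',p.round(4),'w',round(s['gripper_width'],4),'turn deg',rv.round(2),'then shift (new axes)',TR.inv().apply(np.array(tp)-p).round(4),'(cur axes)',R.inv().apply(np.array(tp)-p).round(4))
def down(yaw,tilt=0,sgn=1):  # board normal n at yaw; tool x down tilted; tool y=sgn*normal
    n=np.array([np.cos(yaw),np.sin(yaw),0]); up=np.array([0,0,1.])
    zb=np.cos(tilt)*up+np.sin(tilt)*n; nb=np.cos(tilt)*n-np.sin(tilt)*up
    x=-zb;y=sgn*nb
    return Ro.from_matrix(np.c_[x,y,np.cross(x,y)])
E
python3 - <<'E'
from h import *
s=sense(); print(Ro.from_quat(s['ee_rot']).as_matrix().round(3))
for g in (1,-1): go([.479,-.222,.26],down(np.radians(1.8),0,g))
E
```

```text
[[-0.     0.35   0.937]
 [-0.     0.937 -0.35 ]
 [-1.    -0.    -0.   ]]
t 0.5 p [0.2014 0.5385 0.2312] w 0.0855 turn deg [6.77e+01 0.00e+00 1.00e-02] then shift (new axes) [-0.0288  0.2536  0.7689] (cur axes) [-0.0287 -0.6151  0.5264]
t 0.5 p [0.2014 0.5385 0.2312] w 0.0855 turn deg [-1.123e+02 -1.000e-02  0.000e+00] then shift (new axes) [-0.0288 -0.2536 -0.7689] (cur axes) [-0.0287 -0.6151  0.5264]
```

carry_out([
  [[-0.0036,0,0],[8.46,0,0],1],
  [[-0.0036,0,0],[8.46,0,0],1],
  [[-0.0036,0,0],[8.46,0,0],1],
  [[-0.0036,0,0],[8.46,0,0],1],
  [[-0.0036,0,0],[8.46,0,0],1],
  [[-0.0036,0,0],[8.46,0,0],1],
  [[-0.0036,0,0],[8.46,0,0],1],
  [[-0.0036,0,0],[8.46,0,0],1],
])

```text
t: 1.5
position: [0.2014, 0.5386, 0.2602]
ee_rot: [0.493, 0.507, -0.493, 0.507]
ft_force: [1.4, -0.6, -0.9]
gripper_width: 0.0856
```

carry_out([
  [[0,0.0149,0.0452],[0,0,0],0],
  [[0,0.0149,0.0452],[0,0,0],0],
  [[0,0.0149,0.0452],[0,0,0],0],
  [[0,0.0149,0.0452],[0,0,0],0],
  [[0,0.0149,0.0452],[0,0,0],0],
  [[0,0.0149,0.0452],[0,0,0],0],
  [[0,0.0149,0.0452],[0,0,0],0],
  [[0,0.0149,0.0452],[0,0,0],0],
])

```text
t: 2.5
position: [0.3322, 0.1795, 0.2603]
ee_rot: [0.492, 0.508, -0.492, 0.508]
ft_force: [0.7, -0.0, 0.1]
gripper_width: 0.0425
```

carry_out([
  [[0,0.0149,0.0452],[0,0,0],0],
  [[0,0.0149,0.0452],[0,0,0],0],
  [[0,0.0149,0.0452],[0,0,0],0],
  [[0,0.0149,0.0452],[0,0,0],0],
  [[0,0.0149,0.0452],[0,0,0],0],
  [[0,0.0149,0.0452],[0,0,0],0],
  [[0,0.0149,0.0452],[0,0,0],0],
  [[0,0.0149,0.0452],[0,0,0],0],
  [[0,0.0149,0.0452],[0,0,0],0],
  [[0,0,0],[0,0,0],0],
])

```text
t: 3.75
position: [0.4793, -0.2238, 0.2592]
ee_rot: [0.492, 0.508, -0.493, 0.507]
ft_force: [0.6, 0.8, -0.6]
gripper_width: 0.0431
```

```bash
python3 - <<'E'
from h import *
T=down(np.radians(1.8)); s=sense()
go([.479,-.222,.143],T)
im,d=read_camera('wrist'); X=cloud('wrist',d,s); z=X[...,2]
m=(z>.183)&(z<.2)&(X[...,0]<.53)&(X[...,0]>.43)&(X[...,1]<-.05)
print(m.sum(), line(X[m][:,:2]) if m.sum()>30 else 0, np.median(z[m]))
cv2.imwrite('pics/w1.png',im)
E
```

```text
t 3.75 p [ 0.4793 -0.2238  0.2592] w 0.0431 turn deg [-0.13 -0.02  0.07] then shift (new axes) [ 0.1162 -0.0002 -0.0018] (cur axes) [ 1.162e-01 -1.000e-04 -1.800e-03]
3378 {'ends': [[0.4838, -0.3187], [0.476, -0.1235]], 'mid': [0.4799, -0.2211], 'L': np.float64(0.1954), 'ang': np.float32(2.27), 'across': [-0.0058, 0.0056]} 0.19096366587746727
```

View pics/w1.png

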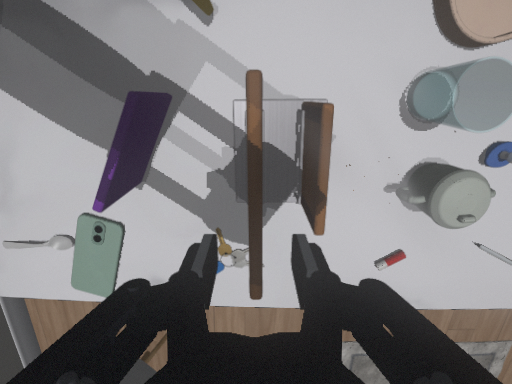

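Wrist view: the large board's 0.2 m long top edge (column 255) runs between the fingers. The shorter brown small board (column 318) is outside them. The purple board is off to the left. I'll descend and grip.

carry_out([
  [[0.02,0,-0.001],[-0.2,0,0],0],
  [[0.02,0,-0.001],[-0.2,0,0],0],
  [[0.02,0,0],[0,0,0],0],
  [[0.02,0,0],[0,0,0],0],
  [[0.02,0,0],[0,0,0],0],
  [[0.015,0,0],[0,0,0],0],
  [[0,0,0],[0,0,0],-1],
  [[0,0,0],[0,0,0],-1],
  [[0,0,0],[0,0,0],-1],
  [[0,0,0],[0,0,0],-1],
  [[0,0,0],[0,0,0],-1],
])

```text
t: 5.18
position: [0.4792, -0.2195, 0.1459]
ee_rot: [0.49, 0.509, -0.49, 0.51]
ft_force: [-0.2, 1.7, 5.7]
gripper_width: 0.0112
```

carry_out([
  [[-0.01,0,0],[0,0,0],-1],
  [[-0.015,0,0],[0,0,0],-1],
  [[-0.02,0,0],[0,0,0],-1],
  [[-0.02,0,0],[0,0,0],-1],
  [[-0.02,0,0],[0,0,0],-1],
  [[-0.02,0,0],[0,0,0],-1],
  [[-0.02,0,0],[0,0,0],-1],
  [[-0.015,0,0],[0,0,0],-1],
  [[-0.01,0,0],[0,0,0],-1],
  [[0,0,0],[0,0,0],-1],
])

```text
t: 6.42
position: [0.479, -0.2195, 0.2956]
ee_rot: [0.49, 0.509, -0.49, 0.51]
ft_force: [0.1, 0.3, -4.0]
gripper_width: 0.0115
```

```bash
python3 - <<'E'
from h import *
s=sense()
im,d=read_camera('scene'); X=cloud('scene',d); cv2.imwrite('pics/s2.png',im)
x,y,z=[X[...,i] for i in range(3)]
m=(x>.44)&(x<.5)&(y>-.4)&(y<-.05)&(z>.12)&(z<.27)
P=X[m]; R=Ro.from_quat(s['ee_rot']).as_matrix()
Q=(P-np.array(s['position']))@R
print(len(P),'tool-frame extents',np.percentile(Q,[1,50,99],axis=0).round(4).tolist(),'z',np.percentile(P[:,2],[.5]))
c=P.mean(0);n=np.linalg.svd(P-c,full_matrices=False)[2][2]; print('normal',n.round(3),'tool y',R[:,1].round(3))
# target
yw=np.radians(9.4); T=down(yw,np.radians(5)); go([.50,.2,.28],down(yw)); print(s['ft_force'])
E
```

```text
5371 tool-frame extents [[0.0265, -0.0087, -0.0932], [0.076, -0.0066, 0.0202], [0.1328, 0.0013, 0.1023]] z [0.16200885]
normal [0.999 0.046 0.001] tool y [0.999 0.039 0.001]
t 6.47 p [ 0.4789 -0.2194  0.2949] w 0.0116 turn deg [-7.18 -0.    0.02] then shift (new axes) [ 0.0149  0.0894 -0.4103] (cur axes) [ 0.0149  0.0374 -0.4183]
[ 0.06710603  0.34519443 -3.99504621]
```

View pics/s2.png

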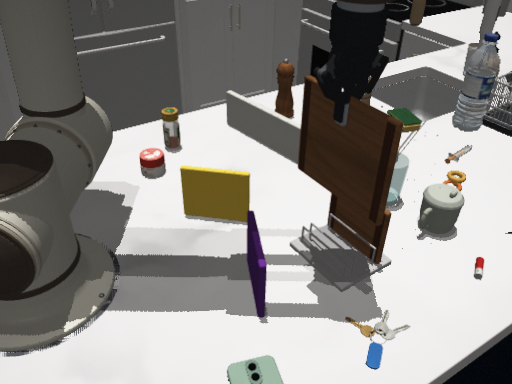

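carry_out([
  [[0,0,-0.01],[-3.6,0,0],-1],
  [[0,0.002,-0.02],[-3.6,0,0],-1],
  [[0.0015,0.0088,-0.038],[0,0,0],-1],
  [[0.0015,0.0088,-0.038],[0,0,0],-1],
  [[0.0015,0.0088,-0.038],[0,0,0],-1],
  [[0.0015,0.0088,-0.038],[0,0,0],-1],
  [[0.0015,0.0088,-0.038],[0,0,0],-1],
  [[0.0015,0.0088,-0.038],[0,0,0],-1],
  [[0.0015,0.0088,-0.038],[0,0,0],-1],
  [[0.0015,0.0088,-0.038],[0,0,0],-1],
  [[0.0015,0.0088,-0.038],[0,0,0],-1],
  [[0.0015,0.0088,-0.038],[0,0,0],-1],
])

```text
t: 7.98
position: [0.5022, 0.202, 0.2797]
ee_rot: [0.457, 0.54, -0.457, 0.54]
ft_force: [0.3, -0.7, -2.4]
gripper_width: 0.0112
```

```bash
python3 - <<'E'
from h import *
s=sense()
im,d=read_camera('wrist'); X=cloud('wrist',d,s); z=X[...,2]
x,y=X[...,0],X[...,1]
m=(z>.093)&(z<.108)&(x>.57)&(x<.7)&(y>0.02)&(y<.42); print('wrist wall top',m.sum(), line(X[m][:,:2]) if m.sum()>30 else 0)
im,d=read_camera('top'); X=cloud('top',d); z=X[...,2];x,y=X[...,0],X[...,1]
m=(z>.27)&(z<.35)&(x>.4)&(x<.6)&(y>0.05)&(y<.4)
print('board+grip top-view y',np.percentile(y[m],[1,99]) if m.any() else 0)
yw=np.radians(9.4); t=np.radians(15)
n=np.array([np.cos(yw),np.sin(yw),0]);up=np.array([0,0,1.])
O=np.array([.619,.2045,0.])-.037*n+.0015*up
tcp=O+.136*(np.sin(t)*n+np.cos(t)*up); T=down(yw,t)
print('target',tcp); go(tcp+.06*up,T)
print('tool from vertical down .06:',T.inv().apply([0,0,-.06]).round(4),'normal n',T.inv().apply(n).round(3))
E
```

```text
wrist wall top 3942 {'ends': [[0.6493, 0.071], [0.5989, 0.3638]], 'mid': [0.6241, 0.2174], 'L': np.float64(0.297), 'ang': np.float32(9.77), 'across': [-0.0075, 0.0099]}
board+grip top-view y [0.10416303 0.20227855]
target [0.61722357 0.20420591 0.13286591]
t 8.07 p [0.5021 0.2036 0.2793] w 0.0113 turn deg [ 2.800e-01 -1.000e-02 -1.493e+01] then shift (new axes) [0.054  0.1322 0.0182] (cur axes) [0.0862 0.1137 0.0188]
tool from vertical down .06: [0.058  0.0155 0.    ] normal n [-0.259  0.966  0.   ]
```

carry_out([
  [[0,0,0],[0.1,0,-5],-1],
  [[0,0,0],[0.1,0,-5],-1],
  [[0,0,0],[0.1,0,-5],-1],
  [[0.007,0.016,0.002],[0,0,0],-1],
  [[0.009,0.022,0.003],[0,0,0],-1],
  [[0.009,0.022,0.003],[0,0,0],-1],
  [[0.009,0.022,0.003],[0,0,0],-1],
  [[0.009,0.022,0.003],[0,0,0],-1],
  [[0.007,0.017,0.003],[0,0,0],-1],
  [[0.004,0.011,0.001],[0,0,0],-1],
  [[0,0,0],[0,0,0],-1],
])

```text
t: 9.45
position: [0.6182, 0.2001, 0.1932]
ee_rot: [0.384, 0.593, -0.525, 0.474]
ft_force: [-1.0, 0.2, -2.3]
gripper_width: 0.0112
```

```bash
python3 - <<'E'
from h import *
s=sense(); T=down(np.radians(9.4),np.radians(15)); go([.6172,.2042,.1329],T); print(s['ft_force'],s['joint_positions'])
im,d=read_camera('scene'); X=cloud('scene',d); cv2.imwrite('pics/s3.png',im[40:300,100:460])
x,y,z=[X[...,i] for i in range(3)]
P=X[(x>.5)&(x<.66)&(y>.06)&(y<.34)&(z>.115)&(z<.18)]
Q=(P-np.array(s['position']))@Ro.from_quat(s['ee_rot']).as_matrix()
print(len(P),np.percentile(Q,[1,50,99],axis=0).round(4).tolist())
c=np.median(P,0);n=np.linalg.svd(P-P.mean(0),full_matrices=False)[2][2]; print(n)
P=X[(x>.48)&(x<.6)&(y>.06)&(y<.34)&(z>.02)&(z<.12)]; print('lowest',np.percentile(P[:,2],1))
E
```

```text
t 9.45 p [0.6182 0.2001 0.1932] w 0.0112 turn deg [-0.28 -0.03  0.02] then shift (new axes) [ 0.0583  0.0152 -0.0042] (cur axes) [ 0.0583  0.0152 -0.0042]
[-1.01509259  0.22887806 -2.34207008] [0.19086869 0.50143592 1.0778784  0.00768916 1.82440022 0.03271506]
1647 [[0.0158, -0.0099, -0.0918], [0.0482, -0.0058, 0.0139], [0.0816, 0.0001, 0.1025]]
[-0.95702514 -0.14958303  0.24845081]
lowest 0.030701867343347775
```

View pics/s3.png

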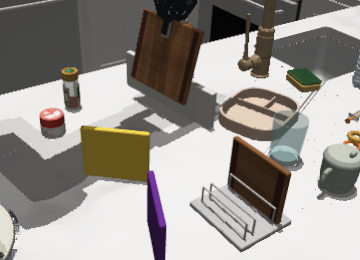

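The board hangs tipped in front of the wall, and the small board is untouched. Lowering now.

carry_out([
  [[0.012,0.0032,-0.001],[0,0,0],-1],
  [[0.015,0.004,-0.001],[0,0,0],-1],
  [[0.015,0.004,-0.001],[0,0,0],-1],
  [[0.008,0.002,0],[0,0,0],-1],
  [[0.003,0.0008,0],[0,0,0],-1],
  [[0,0,0],[0,0,0],-1],
])

```text
t: 10.25
position: [0.6174, 0.203, 0.1391]
ee_rot: [0.384, 0.593, -0.525, 0.474]
ft_force: [-0.1, -0.3, -2.7]
gripper_width: 0.0112
```

carry_out([
  [[0.002,0.0005,0],[0,0,0],-1],
  [[0.002,0.0005,0],[0,0,0],-1],
  [[0,0,0],[0,0,0],-1],
])

```text
t: 10.62
position: [0.6173, 0.203, 0.1347]
ee_rot: [0.384, 0.593, -0.525, 0.474]
ft_force: [1.3, -0.5, -2.7]
gripper_width: 0.0113
```

carry_out([
  [[0.001,0.0003,0],[0,0,0],-1],
  [[0.001,0.0003,0],[0,0,0],-1],
  [[0,0,0],[0,0,0],-1],
])

```text
t: 11.0
position: [0.6174, 0.203, 0.1329]
ee_rot: [0.384, 0.593, -0.525, 0.474]
ft_force: [0.9, 0.4, -0.4]
gripper_width: 0.0112
```

carry_out([
  [[0.001,0.0003,0],[0,0,0],-1],
  [[0,0,0],[0,0,0],-1],
])

```text
t: 11.25
position: [0.6177, 0.203, 0.1327]
ee_rot: [0.385, 0.593, -0.525, 0.474]
ft_force: [0.7, 0.3, 7.1]
gripper_width: 0.0112
```

carry_out([
  [[-0.0006,0.002,0],[0,0,0],-1],
  [[-0.0003,0.001,0],[0,0,0],-1],
  [[0,0,0],[0,0,0],-1],
])

```text
t: 11.62
position: [0.6198, 0.2034, 0.1323]
ee_rot: [0.384, 0.594, -0.526, 0.473]
ft_force: [-5.3, -1.4, 7.1]
gripper_width: 0.0116
```

carry_out([
  [[0,0,0],[0,0,0],-0.6],
  [[0,0,0],[0,0,0],-0.4],
  [[0,0,0],[0,0,0],-0.2],
  [[0,0,0],[0,0,0],0],
  [[0,0,0],[0,0,0],0],
])

```text
t: 12.25
position: [0.6205, 0.2035, 0.1318]
ee_rot: [0.384, 0.593, -0.525, 0.474]
ft_force: [-0.4, -0.2, -0.0]
gripper_width: 0.0429
```

```bash
cat >> h.py <<'E'
def check(pic):
    im,d=read_camera('scene'); X=cloud('scene',d); cv2.imwrite(pic,cv2.resize(im[30:290,100:460],None,fx=2,fy=2))
    x,y,z=[X[...,i] for i in range(3)]
    m=(x>.5)&(x<.66)&(y>.08)&(y<.33)&(z>.015)&(z<.1)&(x<.59+.0-.17*(y-.2)+.27*z)
    P=X[m]; n=np.linalg.svd(P-P.mean(0),full_matrices=False)[2][2]; n*=np.sign(n[0])
    print(len(P),'tilt',np.degrees(np.arcsin(-n[2])).round(2),'yaw',np.degrees(np.arctan2(n[1],n[0])).round(2),'y range',np.percentile(P[:,1],[1,50,99]).round(3), 'front face at z=0,y=.2: x',(P.mean(0)[0]-(n[1]*(.2-P.mean(0)[1])+n[2]*(0-P.mean(0)[2]))/n[0]).round(4))
    M=(x>.52)&(x<.6)&(y>-.32)&(y<-.1)&(z>.12)&(z<.14); print('small top',np.median(X[M],0).round(3),sense()['ft_force'].round(2))
E
python3 -c "
from h import *
check('pics/s4.png')"
```

```text
2025 tilt 16.92 yaw 9.42 y range [0.097 0.185 0.292] front face at z=0,y=.2: x 0.5771
small top [ 0.545 -0.222  0.129] [ 0.24 -0.02 -0.61]
```

View pics/s4.png

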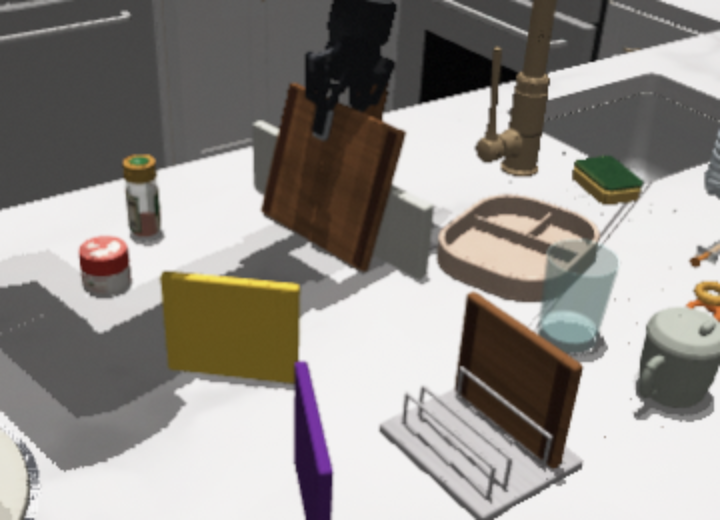

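Released, the board leans 16.9° and square. Retreating along the board plane.

carry_out([
  [[-0.005,0,0],[0,0,0],0],
  [[-0.01,0,0],[0,0,0],0],
  [[-0.015,0,0],[0,0,0],0],
  [[-0.02,0,0],[0,0,0],0],
  [[-0.02,0,0],[0,0,0],0],
  [[-0.02,0,0],[0,0,0],0],
  [[-0.02,0,0],[0,0,0],0],
  [[0,0,0],[0,0,0],0],
  [[0,0,0],[0,0,0],0],
])

```text
t: 13.42
position: [0.6484, 0.2081, 0.2375]
ee_rot: [0.384, 0.593, -0.525, 0.474]
ft_force: [-0.3, -0.5, 0.0]
gripper_width: 0.0425
```

```bash
python3 -c "
from h import *
check('pics/s5.png'); check('pics/s6.png')"
```

```text
2018 tilt 16.87 yaw 9.34 y range [0.097 0.185 0.291] front face at z=0,y=.2: x 0.5772
small top [ 0.545 -0.222  0.129] [ 0.25 -0.3   0.65]
2007 tilt 16.71 yaw 9.37 y range [0.097 0.185 0.291] front face at z=0,y=.2: x 0.5774
small top [ 0.545 -0.221  0.129] [ 0.45 -0.34  0.4 ]
```

View pics/s6.png

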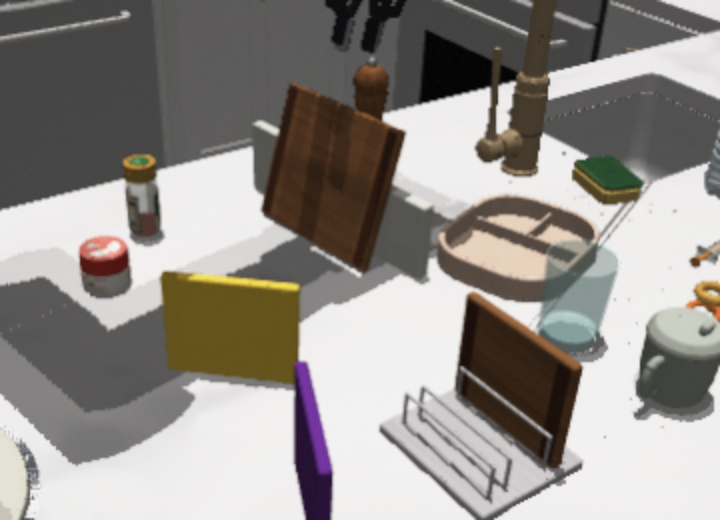

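The board stays put after the fingers have left it, so it is resting on the wall. Handing in.

```bash
python3 -c "
from cell import *
print(finish_job())"
```

```text
the job is handed in; nothing more can be done
None
```

I took the large board out of the rack's front slot, leaned it against the front of the splash wall and handed the job in at about 13.5 s. `finish_job` gave no verdict.

| Check after the gripper had left | Measured | Required |
|---|---|---|
| Tilt towards the wall | about 16.8° | 6–26° |
| Angle to the wall's length (wall measured at 9.3–9.8°) | under 1° off | under 12° |
| Lower edge out from the wall | about 35–40 mm | 10–65 mm |
| Centre from the wall's middle | about 10 mm | within 50 mm |

- **At rest:** two pictures taken one after the other, with the gripper clear, gave the same pose to within 0.2°. I could not measure the contact force on the wall. I take it that the board rests on the wall because it stays tipped with nothing else holding it.
- **Small board:** it still stands upright in its slot. Its measured top edge moved only a few millimetres between views, which is within measurement noise.
- **Forces and look-alikes:** the highest force in the readings between moves was about 9 N, at set-down. The purple and yellow look-alikes were left alone, and no check failed.

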